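Dial a key lock box open with a fingertip

ROBOT

A 7-joint arm with a two-finger parallel gripper is mounted at the origin on a cart in front of the work surface, level with it; the furniture and walls round the work are solid. World frame = base frame: x ahead of the robot, y to its left, z up, the work surface at z = 0. Lengths are in mm, angles in rad, forces in N, time in s.
With the tool pointing down it reaches from about 400 to 875 mm from the base axis. Payload 4.4 kg.
Tool frame: the origin (TCP) lies at the very end of the fingers, on their centre line; the grasp point (between the pads) lies 19 mm behind it; z points along the fingers, y is the line along which they close (so a half turn about z gives the same grasp; the last joint's range is limited). The gripper opens to 85 mm and grips with 20 to 120 N. Pads are 22 mm wide; open, the fingers measure 114 mm over their backs; the gripper's body (76 mm by 85 mm) begins 54 mm behind the grasp point. The pads swing forward as they close: fully open they stand 13 mm farther back than shut.
Start: joints at [-1.171, 0.628, 0.038, 1.517, -0.027, 0.996, -0.02], TCP at [291.919, 580.776, 231.313] pointing down, gripper open.
Joint ranges: [-3.06, 3.06], [-0.37, 2.12], [-1.25, 1.32], [0.18, 2.47], [-1.1, 4.24], [0.23, 1.98], [-2.94, 2.94]. Speed limits (rad/s): [2.57, 2.57, 3.14, 3.14, 3.14, 3.14, 3.14].

INTERFACE

Orientations are given as [roll, pitch, yaw] about the fixed x, y, z axes, in that order (R = Rz(yaw) Ry(pitch) Rx(roll)).
In Python, from cell import monitor, viewer, workorder gives the robot as it stands.
- The arm moves only by the tool arm_command, never from a script. Its argument "series" is one flat list of numbers, 5 for each row, row after row: the opening in per cent of the stroke, from 0 (shut) to 100 (fully open), then the shift along the tool's x, y, z in cm, then the turn about the tool's z in degrees. In form: [claw, x, y, z, roll, claw, x, y, z, roll, ...]. A call has exactly 5 rows; each row is the pose to reach, as a shift and turn from the pose commanded when the call began, along the tool's axes at that moment; what a row does not reach only later rows make up. A row lasts 1/12 s, in which the tool goes at most 41.7 mm and 7.16 degrees, less where a joint would pass 70% of its speed; a pose out of reach is approached as far as the arm can. A call with a gripper value outside its range is refused whole. The fingers move at their own pace and stop on an object; the grip force is fixed at half the most. Time passes only in rows, so rows that repeat a pose let the fingers close, or fill a call up. It gives the time, the measured TCP pose, the force, the opening and the grip force at its end, in the units of the state.
- monitor.read_state(): the state, without advancing time (a new reading comes with each control period).
- viewer.get_image(name): name is "side" or "top"; returns (picture, depth): 384x512x3 uint8, red, green, blue; 384x512 float32, mm along the optical axis (not along the pixel's ray), 0 where there is no reading.
- viewer.camera_model(name): a dict with "mtx" (3x3 intrinsics, pixels), "dist_coeffs" ([k1, k2, p1, p2, k3] as OpenCV has them; the pictures are not rectified), "R" (3x3) and "t" (3): a world point X has camera coordinates R X + t. Camera axes: x right, y down, z forward; pixel columns grow to the right and rows downward; lengths in mm; the calibration is good to about 2 mm. A picture is of the moment at which its call begins. camera_model takes no time and is no camera call.
- workorder.finish_job(): hands the job in; it is judged then, once.
The state is a dict: "clock": time; "qpos": joint angles; "qd": joint speeds; "tau": joint torques, N m; "eef_pos": TCP position; "tool_rot": TCP orientation; "force": force on the tool from outside, world axes, zero at the start; "torque": the same for the moment, N m; "width": finger opening in mm; "gripper_force": force on a finger pad.
Only numpy, scipy, OpenCV 4.12 (cv2) and the standard library are available. Lean on these libraries where they do the work, as an engineer would, in place of code of your own. Each camera call takes 0.05 s, during which the arm holds its last target. There are 200 camera calls.

TASK

Open the catch of the dark key lock box on the desk with a fingertip: flick the edge of each of its two thumbwheels forward (the top going away from the robot), click by click, until the wheel's one broad fin stands straight up at the pointer beside it, without overrunning it by a click. Only when both wheels are set, push the upright metal tab on the ledge at the front of the box all the way to the right, to its stop, then take the hand away. Do not grasp, lift or shift any of the things that lie round the box.

Things in the scene. Friction and masses are not known exactly. Their poses are not given: they have to be found in the camera images.
- lock_box: dark steel key lock box fixed to the desk. Origin at desk height midway under the wheels; +x to its back (away from the robot), +y its left, z up. Housing 190 mm wide (y), x -65 to +65 mm, 60 mm high, two slots in its top for the wheels; in front a ledge, x -119 to -65 mm, 45 mm high, bears the tab. Small aluminium pointers, tips 75 mm above the desk, stand at x = 0, y = +75 and -75 mm
- left_wheel_axle (a point): centre of the left thumbwheel, fixed at box y = +45 mm, 60 mm above the desk (level with the housing top); axle along box y, axes as the box's. 8 fins, one every 45 degrees, 5 mm thick, round 6 mm tips 48 mm from the axle; 7 are 12 mm wide, the broad fin 30 mm; hub radius 30 mm. At each click one fin stands straight up: its tip 108 mm above the desk, its neighbours' tips 94 mm
- right_wheel_axle (a point): centre of the right thumbwheel, fixed at box y = -45 mm, 60 mm above the desk (level with the housing top); axle along box y, axes as the box's. 8 fins, one every 45 degrees, 5 mm thick, round 6 mm tips 48 mm from the axle; 7 are 12 mm wide, the broad fin 30 mm; hub radius 30 mm. At each click one fin stands straight up: its tip 108 mm above the desk, its neighbours' tips 94 mm
- left_wheel (a joint): left wheel's angle, rad: 0 = broad fin straight up at the pointer (set). Grows as the wheel's top moves away from the robot (box +x). A click is 0.785 rad; starts 1, 2 or 3 clicks short (-0.785, -1.571, -2.356). Pushed past half a click it snaps on to the next by itself, else it springs back; up to 5 N at a fin tip turns it. End stops at -2.9 and +1.7 (not the set position)
- right_wheel (a joint): right wheel's angle, rad: 0 = broad fin straight up at the pointer (set). Grows as the wheel's top moves away from the robot (box +x). A click is 0.785 rad; starts 1, 2 or 3 clicks short (-0.785, -1.571, -2.356). Pushed past half a click it snaps on to the next by itself, else it springs back; up to 5 N at a fin tip turns it. End stops at -2.9 and +1.7 (not the set position)
- tab_center (a point): centre of the release tab, an upright aluminium plate 24 mm (box x) by 10 mm (box y), standing on the ledge from 47 to 70 mm above the desk; the point is 59 mm above the desk, at box x = -92 mm, and moves with the tab; at the start it is at box y = +12 mm, when fully pushed at -18 mm
- release_tab (a joint): travel of the release tab to the right (box -y), 0 = locked (start), 0.030 m = at its stop, released; slides with about 1.5 N of friction and stays where it is left
- stamp: dark wooden-handled rubber stamp, 27x45x67 mm, stands at the left of the lock box; origin at the centre of its underside
- eraser: white eraser in a sleeve, 23x55x12 mm, lies on the desk in front of the lock box (towards the robot); origin at the centre of its underside
- binder_clip: black binder clip, 24x32x42 mm, stands at the right of the lock box; origin at the centre of its underside
- sticky_notes: pad of sticky notes, 76x77x14 mm, lies left of the front of the lock box; origin at the centre of its underside
- computer_mouse: computer mouse, 112x62x34 mm, lies to the right of the lock box; origin at the centre of its underside

How it is judged (in metres and radians):
On the way, in this order (a step that is already met when the one before it is completed fails the run):
1. both wheels are set, broad fin up at the pointer, with the tab still in the locked place (value of joint left_wheel between -0.13 and 0.13 rad and value of joint right_wheel between -0.13 and 0.13 rad and value of joint release_tab below 0.008 m), for 0.2 s.
2. the tab is pushed fully to the right (value of joint left_wheel between -0.13 and 0.13 rad and value of joint right_wheel between -0.13 and 0.13 rad and value of joint release_tab above 0.026 m), for 0.2 s.
At the end, for the whole second after the job is handed in: Both wheels rest on the click at which the broad fin stands straight up (within 0.13 rad), and the release tab is within 4 mm of its right-hand stop (all of step 2 and velocity of joint left_wheel between -0.05 and 0.05 rad/s and velocity of joint right_wheel between -0.05 and 0.05 rad/s); the robot touches nothing.
It fails at once if a wheel is overrun: turned more than 0.5 rad past the set position (value of joint any of left_wheel, right_wheel above 0.5 rad).
It fails at once if the tab is pushed by more than 8 mm while a wheel is not set (value of joint release_tab above 0.008 m and not (value of joint left_wheel between -0.3 and 0.3 rad and value of joint right_wheel between -0.3 and 0.3 rad)).
It fails at once if a thing that lies round the box is lifted or shifted by more than 25 mm (distance of any of stamp, eraser, binder_clip, sticky_notes, computer_mouse from where it was at the start of the episode above 0.025 m).
It also fails if it takes over 64 s, if anything falls off the work surface, if the arm or the gripper's body presses on something with over 40 N, if the wrist force passes 120 N, or if a joint passes its speed limit or range.

## Working session

There is one attempt and no reset: what is moved stays moved. The work goes in short steps, Python scripts to look and compute and a tool call to move; the robot and the scene stay as the last step left them, time stands still between calls to the robot, and variables do not carry over. Pictures are saved under pics/ and viewed, at most 10 in all, crops included, and the job is handed in when it is done.

Besides the shell and the picture viewer there is one more tool, called after "Call:" as a command line: name --argument value ..., lists and objects as JSON in quotes. arm_command: Moves the arm, as the interface text tells. Its arguments: {"type":"object","properties":{"series":{"type":"array","items":{"type":"number"}}},"required":["series"]}

```bash
mkdir -p pics; cat > h.py <<'E'
import numpy as np,cv2
from cell import monitor,viewer,workorder
def snap(n,f):
    p,d=viewer.get_image(n);cv2.imwrite('pics/'+f+'.png',p[:,:,::-1]);np.save('pics/'+f+'.npy',d);return p,d
def cloud(n,d):
    m=viewer.camera_model(n);K=np.array(m['mtx'],float);h,w=d.shape
    u,v=np.meshgrid(np.arange(w),np.arange(h))
    q=cv2.undistortPoints(np.stack([u,v],-1).reshape(-1,1,2).astype(float),K,np.array(m['dist_coeffs'],float)).reshape(h,w,2)
    c=np.dstack([q[...,0]*d,q[...,1]*d,d]).astype(float)
    return (c-np.array(m['t']).ravel())@np.array(m['R'])
def proj(n,X):
    m=viewer.camera_model(n);R=np.array(m['R'],float)
    return cv2.projectPoints(np.array(X,float).reshape(-1,1,3),cv2.Rodrigues(R)[0],np.array(m['t'],float),np.array(m['mtx'],float),np.array(m['dist_coeffs'],float))[0].reshape(-1,2)
E
python3 - <<'E'
from h import *
a,b=snap('top','t0');c,d=snap('side','s0')
for n in('top','side'):
    m=viewer.camera_model(n);R=np.array(m['R']);print(n,-R.T@np.array(m['t']).ravel(),R[2])
s=monitor.read_state();print(s)
E
```

```text
top [476.67761417  32.52876322 914.57037092] [ 0.11352889  0.01948669 -0.99334358]
side [ 366.46116451 -591.37964533  600.04248156] [ 0.22270126  0.76176842 -0.60836916]
{'clock': 0.1, 'qpos': array([-1.17077109,  0.62924856,  0.03844361,  1.51826453, -0.02702444,
        0.99629238, -0.0199894 ]), 'qd': array([ 0.00095128, -0.0028367 ,  0.00023827, -0.00027453,  0.00034733,
        0.00150769,  0.00074282]), 'tau': array([ 2.26207289e-03, -5.64541912e+01,  1.23009559e+00, -1.93974763e+01,
        1.12615942e-02,  5.46684663e-03,  1.81930865e-06]), 'eef_pos': array([291.6702083 , 580.2643612 , 230.48540964]), 'tool_rot': array([-3.13989736e+00, -4.51445588e-06,  2.67576571e+00]), 'force': array([ 0.11402469, -0.68397496,  0.49068921]), 'torque': array([-0.00861825,  0.04341434, -0.05748385]), 'gripper_force': 0.0, 'width': 85.24667850804424}
```

View pics/t0.png

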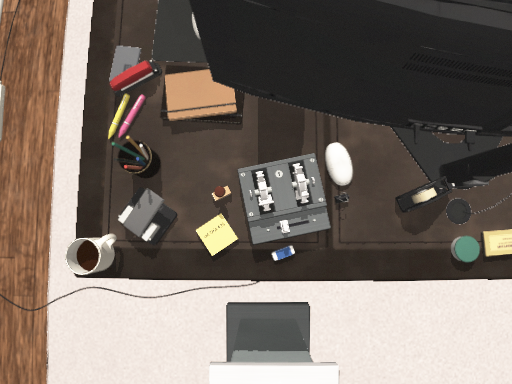

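View pics/s0.png

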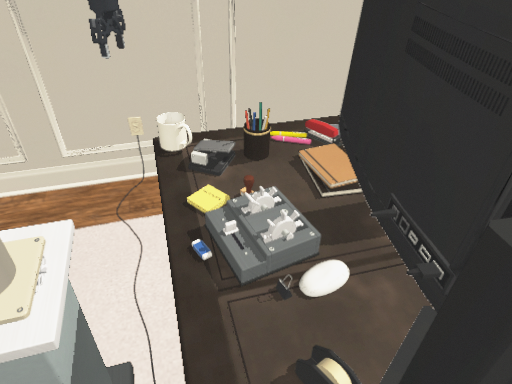

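The box lies at about (285,198) in the top view, with the wheels at (263,190) and (302,183) and the tab at (284,227). A monitor stands behind it. Next I fit the box pose and enlarge the wheels.

```bash
cat >> h.py <<'E'
def W(box,P):  # box=(x,y,yaw)
    P=np.atleast_2d(np.array(P,float));c,s=np.cos(box[2]),np.sin(box[2])
    return np.c_[box[0]+c*P[:,0]-s*P[:,1],box[1]+s*P[:,0]+c*P[:,1],P[:,2]]
def B(box,P):
    c,s=np.cos(box[2]),np.sin(box[2]);D=P-np.array([box[0],box[1],0]);return np.stack([c*D[...,0]+s*D[...,1],-s*D[...,0]+c*D[...,1],D[...,2]],-1)
E
python3 - <<'E'
from h import *
d=np.load('pics/t0.npy');C=cloud('top',d)
print('desk z',np.median(C[205:230,360:390,2]))
sl=np.zeros(d.shape,bool);sl[145:250,230:335]=1
for lo,hi in((54,66),(40,50),(40,66)):
    P=C[sl&(C[...,2]>lo)&(C[...,2]<hi)]
    mk=(sl&(C[...,2]>lo)&(C[...,2]<hi)).astype(np.uint8)
    n,l,st,_=cv2.connectedComponentsWithStats(mk);k=1+np.argmax(st[1:,4]);P=C[l==k]
    print(lo,hi,len(P),np.median(P[:,2]),cv2.minAreaRect(P[:,:2].astype(np.float32)))
# monitor low edge
m=(C[...,2]>130);m[:,:190]=0
Q=C[m];print('high stuff near',Q[(Q[:,1]<200)&(Q[:,1]>-150)].min(0))
for y in range(-150,200,50):
    q=Q[abs(Q[:,1]-y)<10]; 
    if len(q): i=q[:,0].argmin();print(y,q[i])
for f,n,r in(('t0','top',(140,250,225,345)),('s0','side',(175,280,195,330))):
    im=cv2.imread(f'pics/{f}.png')[r[0]:r[1],r[2]:r[3]];cv2.imwrite(f'pics/{f}c.png',cv2.resize(im,None,fx=5,fy=5,interpolation=cv2.INTER_CUBIC))
E
```

```text
desk z 0.029661371381391733
54 66 3042 59.44191761099496 ((583.5840454101562, -19.774269104003906), (130.5830841064453, 190.4169921875), 11.71673583984375)
40 50 1744 44.47271614947596 ((493.2491455078125, -38.40088653564453), (54.20868682861328, 190.36041259765625), 11.644219398498535)
40 66 5026 58.103212233838335 ((557.1420288085938, -25.226829528808594), (184.685546875, 190.42333984375), 11.669788360595703)
high stuff near [ 476.67761417 -149.9915838   180.14124445]
-150 [ 694.50428868 -159.5597529   236.06954623]
-100 [ 705.64771191 -101.42146723  238.06790771]
-50 [718.58734874 -58.95488413 241.02532372]
0 [734.52780481  -7.57675009 236.34645322]
50 [751.63432949  40.88673518 235.01877117]
100 [771.09922877  91.98336518 234.05037742]
```

View pics/t0c.png

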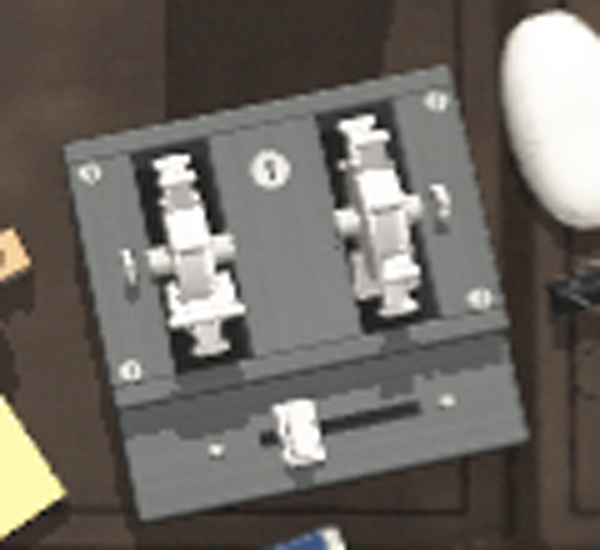

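View pics/s0c.png

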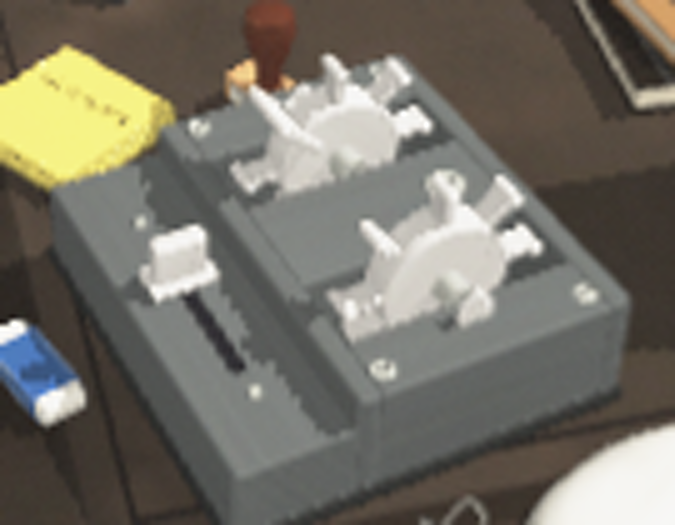

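Left broad fin is leaning 45° toward the robot (crop (200,305)), so it is one click short. The right one shows nothing broad at 0° or -45°, so it's at -90° or -135°. I'll settle that with depth and colour.

```bash
python3 - <<'E'
from h import *
box=(583.6,-19.8,0.2037)
for n,f in(('top','t0'),('side','s0')):
    d=np.load(f'pics/{f}.npy');Q=B(box,cloud(n,d));im=cv2.imread(f'pics/{f}.png')
    for nm,y0 in(('L',45),('R',-45)):
        for a in(-90,-45,0,45):
            A=np.radians(a);t=np.array([np.sin(A),np.cos(A)])
            r=Q[...,0]*t[0]+(Q[...,2]-60)*t[1];s=-Q[...,0]*t[1]+(Q[...,2]-60)*t[0]
            k=(r>36)&(r<54)&(abs(s)<7)&(abs(Q[...,1]-y0)<22)&(im.min(-1)>120)
            y=Q[k][:,1]-y0
            print(n,nm,a,k.sum(),np.percentile(y,[2,25,75,98]).round(1) if k.sum() else '', Q[k].mean(0).round(1) if k.sum() else '')
    k=(abs(Q[...,0]+92)<18)&(Q[...,2]>62)&(Q[...,2]<75)&(abs(Q[...,1])<40);print('tab',Q[k].mean(0),np.ptp(Q[k],0))
# rectified close-up of side view, plane through right wheel tip front
im=cv2.imread('pics/s0.png')[205:255,245:295];print(cv2.imwrite('pics/s1c.png',cv2.resize(im,None,fx=12,fy=12,interpolation=cv2.INTER_CUBIC)))
E
```

```text
top L -90 38 [-21.5  -5.1   3.3  21.5] [-43.   42.4  61.1]
top L -45 68 [-15.3  -6.9   8.8  16.1] [-29.9  45.8  91.6]
top L 0 21 [-7.7 -3.9  4.7  7.7] [ -1.   45.2 107. ]
top L 45 31 [-6.3 -2.9  4.7  7.9] [29.3 45.8 92.3]
top R -90 40 [-21.6  -4.5   4.2  21.9] [-42.7 -45.   61.6]
top R -45 28 [-6.8 -3.4  4.3  8.1] [-30.6 -44.6  92.4]
top R 0 20 [-7.6 -3.5  3.9  8.1] [ -0.3 -44.7 107.2]
top R 45 31 [-7.4 -2.9  4.6  7.8] [ 29.8 -44.6  91.6]
tab [-92.09838895  12.7718311   68.53592671] [23.42922237 10.54057681  7.56786047]
side L -90 39 [-21.5  -4.1   4.   20.9] [-42.7  43.4  62. ]
side L -45 48 [-13.7  -9.2   8.7  17.5] [-30.9  45.   92.6]
side L 0 29 [-5.8 -3.   3.9  9.2] [ -1.1  45.5 104.8]
side L 45 30 [-6.  -2.6  4.   6.6] [28.4 45.5 92. ]
side R -90 59 [-21.6 -17.    4.2  21.8] [-42.6 -47.9  62.1]
side R -45 26 [-5.4 -3.1  3.9  8.4] [-30.7 -44.2  93.2]
side R 0 34 [-5.7 -2.7  3.5  8.4] [ -0.6 -44.1 104.4]
side R 45 39 [-5.2 -2.   5.4  9.6] [ 28.8 -43.4  92.1]
tab [-92.73587289  12.08864829  68.45794693] [22.56997037 10.4240221  11.14006552]
True
```

View pics/s1c.png

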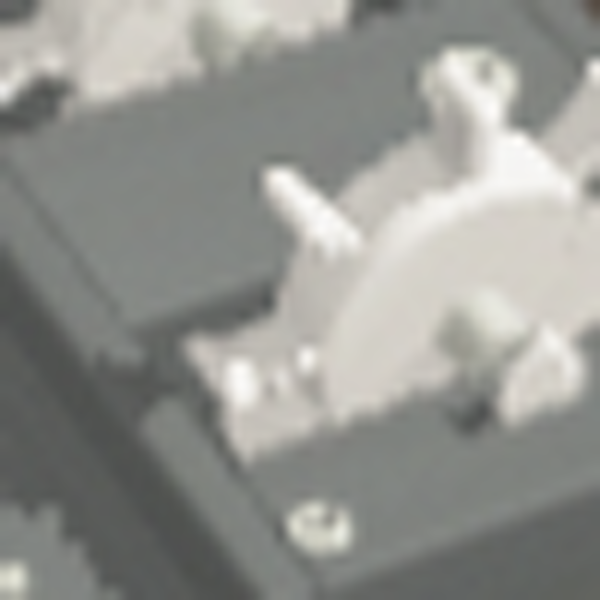

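```bash
python3 - <<'E'
from h import *
box=(583.6,-19.8,0.2037)
for n,f in(('top','t0'),('side','s0')):
    d=np.load(f'pics/{f}.npy');Q=B(box,cloud(n,d));im=cv2.imread(f'pics/{f}.png').min(-1)
    for nm,y0 in(('L',45),('R',-45)):
        k=(Q[...,0]<-20)&(Q[...,0]>-60)&(abs(Q[...,1]-y0)<20)&(Q[...,2]<80)&(im>90)
        k&=abs(Q[...,2]-60)>4 if 0 else (im>140)
        print(n,nm);o=Q[k];i=np.argsort(o[:,1])
        print(' '.join('%d,%d,%d:%d'%(*(q-[0,y0,0]),v) for q,v in zip(o[i],im[k][i])))
E
```

```text
top L
-43,-7,58:141 -46,-7,60:178 -43,-5,60:182 -33,-4,60:207 -45,-4,62:202 -36,-4,60:198 -38,-3,62:194 -40,-3,61:193 -43,-2,62:184 -33,-2,63:157 -45,-2,60:208 -35,-2,60:203 -47,-2,59:141 -38,-1,60:202 -40,-1,61:204 -42,0,61:202 -44,0,61:206 -35,0,60:203 -47,0,61:180 -37,0,62:205 -39,1,62:205 -42,1,62:206 -44,2,60:196 -34,2,62:206 -46,2,61:184 -37,2,61:207 -39,3,59:207 -41,3,62:207 -44,4,63:187 -34,4,60:212 -46,4,62:190 -36,5,60:218 -39,5,63:165 -43,6,63:180 -33,6,29:151 -45,7,63:194 -31,8,32:150
top R
-32,-15,31:164 -23,-13,40:174 -32,-12,31:182 -34,-12,32:166 -31,-10,28:147 -46,-8,61:145 -43,-6,64:245 -45,-5,61:237 -36,-5,63:181 -38,-4,62:144 -40,-4,63:193 -42,-4,62:250 -33,-3,61:164 -35,-3,59:195 -45,-3,64:249 -37,-2,60:191 -40,-2,61:203 -42,-1,61:220 -32,-1,62:166 -44,-1,62:220 -35,0,62:200 -47,0,61:174 -37,0,61:202 -39,0,60:203 -42,0,64:203 -46,1,60:185 -44,1,64:192 -34,1,63:203 -39,2,59:206 -37,2,64:204 -41,2,61:205 -43,3,63:190 -34,3,62:204 -46,3,62:194 -38,4,58:214 -36,4,62:204 -28,4,36:162 -31,4,33:171 -33,4,28:181 -40,4,61:213 -31,5,61:181 -25,5,73:192 -27,5,72:203 -43,5,63
[... 3489 characters left out ...]
,72:177 -33,4,64:175 -25,4,37:189 -31,4,62:178 -27,5,37:189 -29,5,35:171 -28,5,64:171 -40,5,63:166 -42,5,64:156 -24,5,39:188 -35,5,63:165 -44,5,65:162 -47,5,63:181 -26,5,73:178 -47,6,65:167 -28,6,68:170 -30,6,63:174 -27,6,65:171 -28,6,36:188 -28,6,71:169 -33,7,32:162 -25,7,75:179 -30,7,34:183 -36,7,62:154 -23,7,39:179 -25,7,40:187 -25,8,37:189 -25,8,77:184 -31,8,62:145 -27,8,37:189 -34,8,31:181 -27,8,74:158 -29,8,64:166 -26,9,71:167 -29,9,66:158 -31,9,32:185 -28,10,33:185 -26,11,37:185 -33,11,31:187 -26,11,40:199 -23,11,39:185 -28,11,35:188 -30,11,33:185 -30,12,35:187 -23,12,41:183 -32,13,32:186 -34,13,30:177 -27,13,35:177 -27,14,38:166 -34,14,32:184 -28,15,35:196 -31,15,33:189 -33,16,33:190
```

Right wheel: the broad fin is at -135° (points 24-34 mm below the axle), so 3 clicks. Left: 1 click. Moving over the left wheel with the hand shut and tool x along box -x.

```bash
cat > g.py <<'E'
import sys
from h import *
from scipy.spatial.transform import Rotation as Ro
box=(583.6,-19.8,0.2037)
def go():
    s=monitor.read_state();p=s['eef_pos'];R=Ro.from_euler('xyz',s['tool_rot'])
    print('t',s['clock'],'box pos',B(box,np.array(p)).round(1),'rpy',s['tool_rot'].round(4),'F',s['force'].round(1),'q',s['qpos'].round(2))
    if len(sys.argv)>3:
        T=W(box,[list(map(float,sys.argv[1:4]))])[0]
        y=(box[2]+np.pi-s['tool_rot'][2]+np.pi)%(2*np.pi)-np.pi
        print('shift cm',(R.inv().apply(T-p)/10).round(2),'roll',round(-np.degrees(y),2))
go()
E
python3 g.py -17 45 150
```

```text
t 0.1 box pos [-164.5  646.7  230.5] rpy [-3.1399 -0.      2.6758] F [ 0.1 -0.7  0.5] q [-1.17  0.63  0.04  1.52 -0.03  1.   -0.02]
shift cm [-48.91 -38.01   8.11] roll -38.36
```

Call:
arm_command --series '[0, -3.2, -2.5, 0, -7, 0, -6.4, -5, 0, -14, 0, -9.6, -7.5, 0, -21, 0, -12.8, -10, 0, -28, 0, -16, -12.5, 0, -35]'

```text
clock: 0.52
eef_pos: [379.0, 395.2, 230.9]
tool_rot: [-3.141, -0.0, -2.99]
force: [0.9, 1.1, 0.2]
width: 25.5
gripper_force: 0.0
```

```bash
python3 g.py -17 45 150
```

```text
t 0.5167 box pos [-116.4  447.8  230.9] rpy [-3.1409e+00 -4.0000e-04 -2.9899e+00] F [0.9 1.1 0.2] q [-0.77  0.48 -0.13  1.8   0.08  0.86  0.78]
shift cm [-12.03 -39.71   8.12] roll -2.98
```

Call:
arm_command --series '[0, -1.2, -4, 0.5, -3, 0, -2.4, -8, 1, -3, 0, -3.6, -12, 1.5, -3, 0, -4.8, -16, 2, -3, 0, -6, -20, 2.5, -3]'

```text
clock: 0.93
eef_pos: [466.5, 207.7, 206.2]
tool_rot: [-3.142, -0.0, -2.944]
force: [1.0, 0.7, -0.2]
width: 0.2
gripper_force: 0.0
```

```bash
python3 g.py -17 45 150
```

```text
t 0.9333 box pos [-68.7 246.5 206.2] rpy [-3.1415e+00 -4.0000e-04 -2.9441e+00] F [ 1.   0.7 -0.2] q [-0.38  0.47 -0.13  1.93  0.09  0.75  1.2 ]
shift cm [ -5.29 -20.12   5.62] roll -0.36
```

Call:
arm_command --series '[0, -1.2, -4, 0.5, 0, 0, -2.4, -8, 1, 0, 0, -3.6, -12, 2, 0, 0, -4.8, -16, 3, 0, 0, -5, -19.5, 4, 0]'

```text
clock: 1.35
eef_pos: [555.6, 26.5, 166.2]
tool_rot: [-3.141, 0.002, -2.944]
force: [0.6, -0.9, 0.4]
width: 0.0
gripper_force: 0.0
```

Call:
arm_command --series '[0, 0, 0, 0, 0, 0, 0, 0, 0, 0, 0, 0, 0, 0, 0, 0, 0, 0, 0, 0, 0, 0, 0, 0, 0]'

```text
clock: 1.77
eef_pos: [553.2, 30.4, 166.9]
tool_rot: [3.141, 0.001, -2.941]
force: [-0.5, -0.1, -0.6]
width: 0.1
gripper_force: 0.0
```

```bash
python3 g.py -17 45 120; python3 - <<'E'
from h import *
snap('side','s2');im=cv2.imread('pics/s2.png')[80:300,150:400];cv2.imwrite('pics/s2c.png',cv2.resize(im,None,fx=2.5,fy=2.5,interpolation=cv2.INTER_CUBIC))
E
```

```text
t 1.7667 box pos [-19.6  55.3 166.9] rpy [ 3.1408e+00  5.0000e-04 -2.9411e+00] F [-0.5 -0.1 -0.6] q [-0.02  0.58 -0.13  1.85  0.1   0.72  1.57]
shift cm [-0.26 -1.04  4.69] roll -0.18
```

View pics/s2c.png

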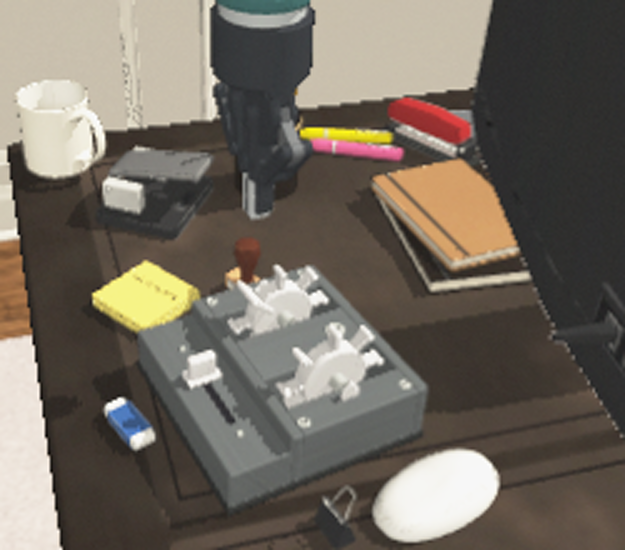

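Shut fingers hang above the left wheel at crop (257,215); nothing has been disturbed. Going down, then measuring the fingertip.

Call:
arm_command --series '[0, 0, -0.5, 1.5, 0, 0, -0.2, -1, 3, 0, 0, -0.2, -1, 4.4, 0, 0, -0.2, -1, 4.4, 0, 0, -0.2, -1, 4.4, 0]'

```text
clock: 2.23
eef_pos: [556.8, 20.0, 122.4]
tool_rot: [3.141, -0.001, -2.943]
force: [0.7, 0.7, -0.1]
width: -0.0
gripper_force: 0.0
```

```bash
python3 g.py -17 45 99; python3 - <<'E'
from g import *
p,d=snap('side','s3');Q=B(box,cloud('side',d));P=B(box,monitor.read_state()['eef_pos'])
k=(abs(Q[...,0]-P[0])<40)&(abs(Q[...,1]-P[1])<30)&(Q[...,2]>112)&(Q[...,2]<190)
print('tip minz',Q[k][:,2].min())
for z in range(112,190,8):
    q=Q[k&(abs(Q[...,2]-z)<5)]
    if len(q): print(z,len(q),(np.percentile(q,[3,97],axis=0)-P)[:,:2].round(1).tolist())
E
```

```text
t 2.2333 box pos [-18.2  44.4 122.4] rpy [ 3.1411e+00 -1.2000e-03 -2.9426e+00] F [ 0.7  0.7 -0.1] q [-0.01  0.64 -0.12  1.88  0.12  0.63  1.57]
shift cm [-0.12  0.06  2.34] roll -0.27
t 2.2333 box pos [-18.2  44.4 122.4] rpy [ 3.1411e+00 -1.2000e-03 -2.9426e+00] F [ 0.7  0.7 -0.1] q [-0.01  0.64 -0.12  1.88  0.12  0.63  1.57]
tip minz 122.61902810290525
120 5 [[-7.4, -5.2], [5.3, -3.3]]
128 23 [[-10.6, -11.9], [5.8, 4.6]]
136 44 [[-10.5, -13.1], [6.4, 4.9]]
144 44 [[-10.8, -13.6], [6.1, 4.9]]
152 47 [[-10.9, -13.8], [6.6, 5.1]]
160 23 [[-11.8, -13.2], [-2.4, 8.6]]
168 50 [[-12.9, -28.7], [8.8, 27.5]]
176 70 [[-12.7, -29.5], [3.0, 26.5]]
184 38 [[-15.0, -29.7], [1.1, 23.4]]
```

Call:
arm_command --series '[0, 0, 0, 1.2, 0, 0, 0, 0, 2.3, 0, 0, 0, 0, 2.3, 0, 0, -0.5, 0, 2.3, 0, 0, -1, 0, 2.3, 0]'

```text
clock: 2.7
eef_pos: [565.9, 20.9, 99.4]
tool_rot: [3.141, -0.003, -2.944]
force: [-3.3, -1.1, -3.3]
width: 0.2
gripper_force: 2.0
```

Call:
arm_command --series '[0, -0.5, 0, 0, 0, 0, -1.0, 0, 0, 0, 0, -1.5, 0, 0, 0, 0, -2, 0, 0, 0, 0, -2.5, 0, 0, 0]'

```text
clock: 3.12
eef_pos: [594.1, 26.2, 100.4]
tool_rot: [-3.141, 0.004, -2.944]
force: [1.5, 0.3, -0.3]
width: 0.2
gripper_force: 0.0
```

```bash
python3 g.py 17 45 99; cat > wh.py <<'E'
from g import *
f=sys.argv[-1]
for n in('top','side'):
    p,d=snap(n,f+n);Q=B(box,cloud(n,d));im=p.min(-1)
    for nm,y0 in(('L',45),('R',-45)):
        k=(im>110)&(abs(Q[...,1]-y0)<17)&(abs(Q[...,1]-y0)>8.5);r=np.hypot(Q[...,0],Q[...,2]-60);k&=(r>36)&(r<52)
        k2=(im>110)&(abs(Q[...,1]-y0)<7);k2&=(r>40)&(r<52)&(Q[...,2]>70)
        an=lambda k:np.histogram(np.degrees(np.arctan2(Q[k][:,0],Q[k][:,2]-60)),np.arange(-147,100,6))
        h,e=an(k);h2,_=an(k2)
        print(n,nm,'broad',{int(e[i]+3):int(h[i]) for i in range(len(h)) if h[i]>1 and abs(e[i]+3)<150},'all',{int(e[i]+3):int(h2[i]) for i in range(len(h)) if h2[i]>1})
E
python3 wh.py w1
```

```text
t 3.1167 box pos [ 19.6  43.  100.4] rpy [-3.1415  0.0038 -2.9441] F [ 1.5  0.3 -0.3] q [-0.02  0.72 -0.11  1.79  0.12  0.64  1.57]
shift cm [0.26 0.2  0.13] roll -0.36
t 3.1167 box pos [ 19.6  43.  100.4] rpy [-3.1415  0.0038 -2.9441] F [ 1.5  0.3 -0.3] q [-0.02  0.72 -0.11  1.79  0.12  0.64  1.57]
top L broad {} all {}
top R broad {} all {}
side L broad {-90: 3, -48: 2, -6: 10, 0: 17, 84: 2} all {-48: 4, -42: 11, -6: 9, 0: 9, 12: 3, 18: 2, 36: 3, 42: 8, 48: 3}
side R broad {-132: 10, -126: 2, -90: 3, 42: 2} all {-48: 3, -42: 17, -6: 4, 0: 19, 42: 23}
```

The left wheel clicked to set. Lifting and crossing to the right wheel at the same time.

Call:
arm_command --series '[0, -0.3, 0, -1.5, 0, 0, -0.3, 0, -3, 0, 0, 1.5, -3, -3, 0, 0, 3.5, -6, -3, 0, 0, 3.5, -8.8, -3, 0]'

```text
clock: 3.63
eef_pos: [571.3, -69.3, 130.0]
tool_rot: [-3.141, -0.004, -2.944]
force: [-1.1, -1.2, -0.2]
width: -0.1
gripper_force: 0.0
```

Call:
arm_command --series '[0, 0, 0, 0, 0, 0, 0, 0, 0, 0, 0, 0, 0, 0, 0, 0, 0, 0, 0, 0, 0, 0, 0, 0, 0]'

```text
clock: 4.05
eef_pos: [574.9, -65.6, 129.6]
tool_rot: [3.141, 0.0, -2.942]
force: [-0.7, 0.7, 0.4]
width: 0.2
gripper_force: 0.0
```

```bash
python3 g.py -17 -45 99;python3 wh.py w2
```

```text
t 4.05 box pos [-17.8 -43.1 129.6] rpy [ 3.1408e+00  4.0000e-04 -2.9418e+00] F [-0.7  0.7  0.4] q [ 0.15  0.66 -0.13  1.81  0.13  0.68  1.72]
shift cm [-0.08 -0.19  3.06] roll -0.22
t 4.05 box pos [-17.8 -43.1 129.6] rpy [ 3.1408e+00  4.0000e-04 -2.9418e+00] F [-0.7  0.7  0.4] q [ 0.15  0.66 -0.13  1.81  0.13  0.68  1.72]
top L broad {-6: 3, 0: 16} all {-48: 6, -42: 16, -6: 4, 0: 13, 42: 15, 48: 4}
top R broad {-132: 12} all {-48: 2, -42: 3}
side L broad {-42: 2, -6: 7, 0: 18} all {-48: 4, -42: 10, -6: 9, 0: 8}
side R broad {-132: 11, -84: 3, 42: 3} all {-48: 3, -42: 13, -6: 5, 0: 18, 42: 22, 48: 2}
```

Left is set (all fins on 0/±45). First click on the right wheel.

Call:
arm_command --series '[0, 0, -0.2, 1.5, 0, 0, 0, -0.2, 3, 0, 0, 0, -0.2, 3, 0, 0, -0.5, -0.2, 3, 0, 0, -1, -0.2, 3, 0]'

```text
clock: 4.57
eef_pos: [583.9, -67.1, 99.5]
tool_rot: [3.141, -0.003, -2.944]
force: [-3.6, 0.4, -3.5]
width: 0.1
gripper_force: 2.0
```

Call:
arm_command --series '[0, -0.5, 0, 0, 0, 0, -1.0, 0, 0, 0, 0, -1.5, 0, 0, 0, 0, -2, 0, 0, 0, 0, -2.5, 0, 0, 0]'

```text
clock: 4.98
eef_pos: [611.8, -62.0, 100.6]
tool_rot: [-3.141, 0.004, -2.944]
force: [0.1, 0.3, 0.0]
width: 0.1
gripper_force: 0.0
```

```bash
python3 g.py -17 -45 99;python3 wh.py w3
```

```text
t 4.9833 box pos [ 19.1 -47.1 100.6] rpy [-3.1411  0.0041 -2.944 ] F [0.1 0.3 0. ] q [ 0.13  0.74 -0.12  1.73  0.13  0.67  1.71]
shift cm [3.61 0.18 0.15] roll -0.35
t 4.9833 box pos [ 19.1 -47.1 100.6] rpy [-3.1411  0.0041 -2.944 ] F [0.1 0.3 0. ] q [ 0.13  0.74 -0.12  1.73  0.13  0.67  1.71]
top L broad {-6: 4, 0: 14} all {-48: 7, -42: 15, -6: 4, 0: 13, 42: 18, 48: 3}
top R broad {-90: 26, -84: 5} all {-48: 9, -42: 12, -6: 8, 0: 8}
side L broad {-90: 2, -6: 11, 0: 15} all {-48: 4, -42: 12, -6: 3, 0: 16, 36: 2, 42: 13, 48: 2}
side R broad {-90: 12, -84: 23, -42: 2, -6: 2, 84: 2} all {-48: 7, -42: 14, -6: 11, 0: 11, 12: 6, 42: 11, 48: 2}
```

Broad fin is now at -90°. Returning for the second click.

Call:
arm_command --series '[0, -0.2, 0, -1.5, 0, 0, -0.2, 0, -3, 0, 0, 1.5, 0, -3, 0, 0, 3.5, 0, -3, 0, 0, 3.5, 0, -3, 0]'

```text
clock: 5.5
eef_pos: [571.5, -70.5, 130.0]
tool_rot: [-3.141, -0.004, -2.945]
force: [-1.1, 0.3, -0.6]
width: -0.4
gripper_force: 0.0
```

Call:
arm_command --series '[0, 0, 0, 0, 0, 0, 0, 0, 0, 0, 0, 0, 0, 0, 0, 0, 0, 0, 0, 0, 0, 0, 0, 0, 0]'

```text
clock: 5.92
eef_pos: [575.6, -69.1, 129.4]
tool_rot: [3.142, 0.0, -2.944]
force: [-0.0, 0.3, 0.1]
width: -0.0
gripper_force: 0.0
```

```bash
python3 g.py -17 -45 99
```

```text
t 5.9167 box pos [-17.8 -46.7 129.4] rpy [ 3.1415e+00  4.0000e-04 -2.9439e+00] F [-0.   0.3  0.1] q [ 0.16  0.66 -0.13  1.81  0.13  0.68  1.72]
shift cm [-0.08  0.17  3.04] roll -0.35
```

Call:
arm_command --series '[0, 0, 0.2, 1.5, 0, 0, 0, 0.2, 3, 0, 0, 0, 0.2, 3, 0, 0, -0.5, 0.2, 3, 0, 0, -1, 0.2, 3, 0]'

```text
clock: 6.33
eef_pos: [583.5, -65.6, 99.4]
tool_rot: [3.141, -0.003, -2.944]
force: [-3.7, -1.5, -2.9]
width: 0.1
gripper_force: 2.0
```

Call:
arm_command --series '[0, -0.5, 0, 0, 0, 0, -1.0, 0, 0, 0, 0, -1.5, 0, 0, 0, 0, -2, 0, 0, 0, 0, -2.5, 0, 0, 0]'

```text
clock: 6.75
eef_pos: [611.5, -60.1, 100.6]
tool_rot: [-3.141, 0.004, -2.944]
force: [-0.0, 0.3, -0.5]
width: -0.2
gripper_force: 0.0
```

Call:
arm_command --series '[0, -0.2, 0, -1.5, 0, 0, -0.2, 0, -3, 0, 0, 1.5, 0, -3, 0, 0, 3.5, 0, -3, 0, 0, 3.5, 0, -3, 0]'

```text
clock: 7.17
eef_pos: [572.5, -68.3, 130.4]
tool_rot: [-3.141, -0.002, -2.945]
force: [-1.1, 0.3, -0.9]
width: -0.0
gripper_force: 0.0
```

Call:
arm_command --series '[0, 0, 0, 0, 0, 0, 0, 0, 0, 0, 0, 0, 0, 0, 0, 0, 0, 0, 0, 0, 0, 0, 0, 0, 0]'

```text
clock: 7.58
eef_pos: [575.4, -67.1, 129.5]
tool_rot: [3.142, 0.001, -2.944]
force: [0.4, -0.2, 0.6]
width: 0.1
gripper_force: 0.0
```

```bash
python3 g.py -17 -45 99;python3 wh.py w4
```

```text
t 7.5833 box pos [-17.6 -44.6 129.5] rpy [ 3.1416e+00  7.0000e-04 -2.9438e+00] F [ 0.4 -0.2  0.6] q [ 0.15  0.66 -0.13  1.81  0.13  0.68  1.72]
shift cm [-0.06 -0.04  3.05] roll -0.34
t 7.5833 box pos [-17.6 -44.6 129.5] rpy [ 3.1416e+00  7.0000e-04 -2.9438e+00] F [ 0.4 -0.2  0.6] q [ 0.15  0.66 -0.13  1.81  0.13  0.68  1.72]
top L broad {-6: 3, 0: 15} all {-48: 6, -42: 16, -6: 4, 0: 13, 36: 2, 42: 18, 48: 2}
top R broad {-48: 3, -42: 12} all {-48: 3, -42: 6}
side L broad {-90: 2, -48: 2, -6: 9, 0: 21} all {-48: 3, -42: 12, -6: 7, 0: 11}
side R broad {-90: 5, -48: 7, -42: 19, 42: 2, 84: 2} all {-48: 8, -42: 11, -6: 10, 0: 11, 36: 6, 42: 19, 48: 3}
```

Broad fin at -45°: one last click, then lift and look.

Call:
arm_command --series '[0, 0, 0, 1.5, 0, 0, 0, 0, 3, 0, 0, 0, 0, 3, 0, 0, -0.5, 0, 3, 0, 0, -1, 0, 3, 0]'

```text
clock: 8.1
eef_pos: [583.5, -65.6, 99.5]
tool_rot: [3.141, -0.003, -2.944]
force: [-3.6, -1.2, -2.6]
width: 0.2
gripper_force: 2.0
```

Call:
arm_command --series '[0, -0.5, 0, 0, 0, 0, -1.0, 0, 0, 0, 0, -1.5, 0, 0, 0, 0, -2, 0, 0, 0, 0, -2.5, 0, 0, 0]'

```text
clock: 8.52
eef_pos: [611.4, -60.0, 100.6]
tool_rot: [-3.141, 0.004, -2.944]
force: [1.1, -0.2, 0.7]
width: -0.2
gripper_force: 0.0
```

Call:
arm_command --series '[0, -0.2, 0, -1.5, 0, 0, -0.2, 0, -3.5, 0, 0, -0.2, 0, -5, 0, 0, 3.5, 3, -5, 0, 0, 7, 6, -5, 0]'

```text
clock: 8.93
eef_pos: [541.2, -20.9, 151.4]
tool_rot: [-3.14, 0.008, -2.947]
force: [-1.1, 1.4, -0.0]
width: -0.1
gripper_force: 0.0
```

Call:
arm_command --series '[0, 2, 2, 0, 0, 0, 4, 3, 0, 0, 0, 4, 3, 0, 0, 0, 4, 3, 0, 0, 0, 4, 3, 0, 0]'

```text
clock: 9.35
eef_pos: [494.9, 1.2, 150.4]
tool_rot: [-3.141, 0.004, -2.944]
force: [0.3, -0.6, -0.4]
width: -0.2
gripper_force: 0.0
```

```bash
python3 g.py -92 40 90;python3 wh.py w5
```

```text
t 9.35 box pos [-82.6  38.5 150.4] rpy [-3.141   0.004  -2.9443] F [ 0.3 -0.6 -0.4] q [ 0.03  0.53 -0.13  2.03  0.12  0.59  1.59]
shift cm [0.97 0.15 6.04] roll -0.36
t 9.35 box pos [-82.6  38.5 150.4] rpy [-3.141   0.004  -2.9443] F [ 0.3 -0.6 -0.4] q [ 0.03  0.53 -0.13  2.03  0.12  0.59  1.59]
top L broad {} all {42: 18, 48: 3}
top R broad {} all {36: 2, 42: 17, 48: 3}
side L broad {-90: 4, -48: 2, -6: 7, 0: 24, 84: 2} all {-48: 4, -42: 12, -6: 7, 0: 10, 42: 20}
side R broad {-90: 6, -6: 15, 0: 19, 42: 3, 84: 2} all {-48: 6, -42: 14, -6: 9, 0: 12, 36: 4, 42: 18}
```

Both wheels are at 0. Lowering the finger left of the tab.

Call:
arm_command --series '[0, 1, 0.2, 2.5, 0, 0, 1, 0.2, 5, 0, 0, 1, 0.2, 7.5, 0, 0, 1, 0.2, 9.3, 0, 0, 1, 0.2, 9.3, 0]'

```text
clock: 9.87
eef_pos: [481.3, 0.7, 53.5]
tool_rot: [3.141, -0.005, -2.945]
force: [-0.8, 0.6, 0.1]
width: 0.2
gripper_force: 0.0
```

Call:
arm_command --series '[0, 0, -0.4, 0, 0, 0, 0, -0.8, 0, 0, 0, 0, -1.2, 0, 0, 0, 0, -1.6, 0, 0, 0, 0, -2, 0, 0]'

```text
clock: 10.28
eef_pos: [487.4, -18.7, 57.5]
tool_rot: [-3.142, 0.003, -2.944]
force: [-0.0, 2.2, 0.2]
width: 0.1
gripper_force: 0.9
```

```bash
python3 g.py -92 0 57
```

```text
t 10.2833 box pos [-93.9  20.6  57.5] rpy [-3.1416e+00  2.7000e-03 -2.9443e+00] F [-0.   2.2  0.2] q [ 0.04  0.69 -0.09  2.1   0.17  0.35  1.58]
shift cm [-0.21 -2.06  0.05] roll -0.37
```

Call:
arm_command --series '[0, 0, -0.5, 0, 0, 0, 0, -1, 0, 0, 0, 0, -1.5, 0, 0, 0, 0, -1.8, 0, 0, 0, 0, -2.1, 0, 0]'

```text
clock: 10.7
eef_pos: [490.2, -37.5, 56.6]
tool_rot: [3.139, 0.0, -2.943]
force: [-1.8, 12.6, 5.6]
width: 0.1
gripper_force: 6.2
```

```bash
python3 g.py -92 0 57;python3 - <<'E'
from g import *
p,d=snap('side','s6');Q=B(box,cloud('side',d))
k=(abs(Q[...,0]+92)<16)&(Q[...,2]>51)&(Q[...,2]<74)&(Q[...,1]<-14)&(Q[...,1]>-45)&(p.min(-1)>150);print('tab right face y',np.median(Q[k][:,1]),k.sum())
E
```

```text
t 10.7 box pos [-95.    1.6  56.6] rpy [ 3.1392e+00  1.0000e-04 -2.9433e+00] F [-1.8 12.6  5.6] q [ 0.09  0.7  -0.1   2.09  0.17  0.36  1.62]
shift cm [-0.3  -0.16 -0.04] roll -0.31
t 10.7 box pos [-95.    1.6  56.6] rpy [ 3.1392e+00  1.0000e-04 -2.9433e+00] F [-1.8 12.6  5.6] q [ 0.09  0.7  -0.1   2.09  0.17  0.36  1.62]
tab right face y -19.676984977605468 120
```

A 12.6 N reaction means the tab is against its stop. Backing off left, then up.

Call:
arm_command --series '[0, 0, 0, 0, 0, 0, 0, 0, 0, 0, 0, 0, 0, 0, 0, 0, 0, 1, 0, 0, 0, 0, 2, 0, 0]'

```text
clock: 11.17
eef_pos: [485.8, -19.9, 56.4]
tool_rot: [-3.141, -0.001, -2.946]
force: [0.6, -1.0, -0.1]
width: -0.2
gripper_force: 0.0
```

Call:
arm_command --series '[0, 0, 0.5, -2, 0, 0, 1, 0.5, -5, 0, 0, 2, 0.5, -8, 0, 0, 5, 2, -11, 0, 0, 8, 4, -12, 0]'

```text
clock: 11.58
eef_pos: [402.1, 3.5, 178.9]
tool_rot: [-3.14, 0.006, -2.947]
force: [-0.4, 1.3, -0.1]
width: 0.1
gripper_force: 0.0
```

Call:
arm_command --series '[0, 1, 3, 0, 0, 0, 1, 6, 0, 0, 0, 1, 9, 0, 0, 0, 1, 12, 0, 0, 0, 1, 12, 0, 0]'

```text
clock: 12.0
eef_pos: [365.5, 125.5, 176.8]
tool_rot: [3.139, 0.001, -2.935]
force: [0.8, -0.4, 0.7]
width: -0.2
gripper_force: 0.0
```

Call:
arm_command --series '[0, 0, 0, 0, 0, 0, 0, 0, 0, 0, 0, 0, 0, 0, 0, 0, 0, 0, 0, 0, 0, 0, 0, 0, 0]'

```text
clock: 12.42
eef_pos: [366.9, 118.7, 176.4]
tool_rot: [-3.141, -0.0, -2.947]
force: [-0.3, 0.1, -1.3]
width: 0.4
gripper_force: 0.0
```

```bash
python3 wh.py w7; python3 - <<'E'
from g import *
for n in('top','side'):
    d=np.load(f'pics/w7{n}.npy');Q=B(box,cloud(n,d));k=(abs(Q[...,0]+92)<14)&(Q[...,2]>63)&(Q[...,2]<75)&(abs(Q[...,1])<60);print(n,'tab',Q[k].mean(0),k.sum())
im=cv2.imread('pics/w7top.png')[140:260,190:360];cv2.imwrite('pics/w7c.png',cv2.resize(im,None,fx=4,fy=4,interpolation=cv2.INTER_CUBIC))
E
```

```text
t 12.4167 box pos [-184.2  179.5  176.4] rpy [-3.1412e+00 -4.0000e-04 -2.9465e+00] F [-0.3  0.1 -1.3] q [-0.27  0.36 -0.15  2.27  0.11  0.52  1.26]
top L broad {-6: 3, 0: 16} all {-48: 5, -42: 16, -6: 4, 0: 13, 42: 20}
top R broad {-6: 4, 0: 15} all {-48: 4, -42: 17, -6: 4, 0: 13, 42: 19}
side L broad {-90: 2, -6: 7, 0: 21} all {-48: 4, -42: 11, -6: 4, 0: 15, 36: 2, 42: 16}
side R broad {-90: 3, -42: 2, -6: 15, 0: 22, 42: 2} all {-48: 6, -42: 16, -6: 10, 0: 11, 36: 2, 42: 24}
t 12.5167 box pos [-184.1  179.8  176.5] rpy [-3.1414e+00 -2.0000e-04 -2.9459e+00] F [0.1 0.1 0.5] q [-0.27  0.36 -0.15  2.27  0.11  0.52  1.26]
top tab [-92.16688804 -17.32273645  68.98286011] 49
side tab [-93.00086215 -17.27336483  68.78370328] 63
```

View pics/w7c.png

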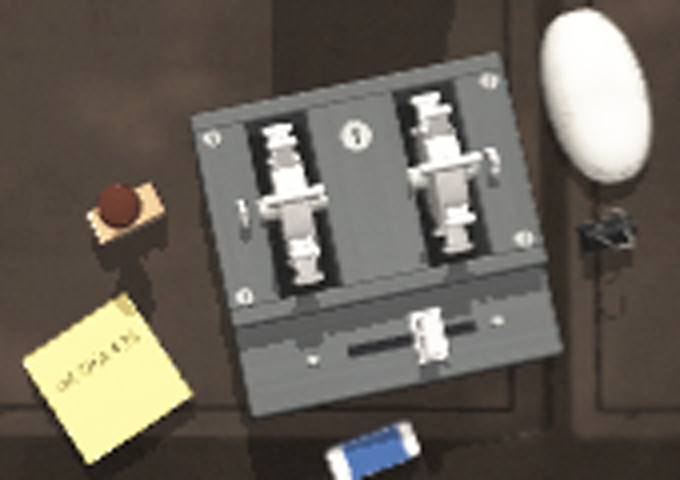

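Both broad fins stand at the pointers (crop (290,200) and (445,165)). The tab at (430,335) has travelled 30 mm, and the things round the box are where they were. Handing in.

```bash
python3 -c "
from cell import workorder;print(workorder.finish_job())"
```

```text
the job is handed in; nothing more can be done
None
```

The job is handed in: both wheels are set with the broad fin up (left 1 click, right 3), the tab has moved its full 30 mm to the right stop, and the hand is clear. No verdict came back at hand-in, so this rests on the last camera check.

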